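# Start the lamp and hold the light-box shutter half open

## Task

Start the light box's lamp by pressing the hinged treadle all the way down to its stop with the gripper, and let it come back up. Then slide the sprung shutter of the light box by its orange tab until it is half open, its pointer at the red middle mark, never letting it open beyond three quarters, and finish while still holding it there steadily against its spring. Leave the two vials and the red strip plate where they stand.

Things in the scene. Friction and masses are not known exactly. Their poses are not given: they have to be found in the camera images.
- light_box: White fixed light box, 150 (x) x 210 (y) x 48 mm high, top rails to 58 mm; may be turned about the vertical. Origin: centre of its underside on the table; z up; +y is the way the shutter opens. Steel spring barrel (top at 65 mm) along y, 70 mm in +x from the tab. Along its -x edge are the pointer's marks: black (shut), red (half), black (open), 40 mm apart.
- shutter_tab (a point): Middle of the upright orange tab on the dark shutter blade, 74 mm above the table; moves with the shutter. Tab: 10 mm thick along the light box's y, 30 mm wide along its x, top 92 mm above the table; below 57 mm is its foot (22 mm along y); blade top at 54 mm. Grip it from above by its two broad sides (fingers closing along y), or push it.
- shutter (a joint): Slide of the shutter in m along the light box's +y: 0 = shut (its start), 0.040 = half open, 0.080 = fully open. A spring pushes it shut: about 3 N at 0, 8.5 N at half, 14 N at full opening; it snaps shut when released.
- treadle_base: Grey base of the lamp treadle, fixed on the table, 150 (x) x 84 (y) x 10 mm, with two hinge cheeks 31 mm high at its +x end; may be turned about the vertical. Origin: centre of its underside on the table; z up; the treadle's hinge axis runs along its y at x = +60 mm, z = 24 mm.
- treadle_pad (a point): Middle of the upper surface of the rubber pad (56 x 52 mm, yellow ribs) near the free, raised -x end of the black treadle plate (62 mm wide), 90 mm from the hinge; moves with the treadle: about 52 mm above the table at rest, 29.5 mm when the treadle is level at its stop.
- treadle (a joint): Angle of the treadle in rad: 0 = up (its start), 0.25 = level, down at its stop. A spring raises it: about 2 N at the pad to start it, 7 N at the stop; it comes back up by itself.
- vial_red_mid (a point): Loose vial with a red cap, 21 mm diameter, 50 mm high, standing behind (+x of) the treadle; this point is its centre. Bystander.
- vial_amber_mid (a point): Loose amber vial with a black cap, 25 mm diameter, 54 mm high, standing behind (+x of) the light box; this point is its centre. Bystander.
- plate_red: Loose flat red frame with white strips, 85 x 128 x 15 mm, lying in front of (-x of) the light box; origin: centre of its underside. Bystander.
Things that resemble listed ones, but are neither listed nor needed, are in the scene too. Of the things shaped like the treadle_base, the grey one is meant.

How it is judged (in metres and radians):
On the way, in this order (a step that is already met when the one before it is completed fails the run):
1. the treadle is pressed down to its stop while the shutter is still shut (value of joint treadle above 0.225 rad and value of joint shutter below 0.006 m), for 0.1 s.
2. the treadle has come back up, the shutter still shut (value of joint treadle below 0.06 rad and value of joint shutter below 0.006 m), for 0.1 s.
3. the fingers hold the shutter half open (value of joint shutter between 0.034 and 0.046 m and contact force between the fingers and light_box above 3 N), for 0.5 s.
At the end, for the whole second after the job is handed in: The fingers hold the shutter at half travel (joint 0.034 to 0.046 m, i.e. 40 mm within 6 mm), at rest, bearing on it with more than 3 N; the treadle is up (below 0.06 rad); the two vials and the strip plate are within 20 mm of where they stood (all of step 3 and value of joint treadle below 0.06 rad and velocity of joint shutter between -0.01 and 0.01 m/s and distance of each of vial_red_mid, vial_amber_mid, plate_red from where it was at the start of the episode below 0.02 m); the arm keeps its last pose, push and grip.
It fails at once if the shutter opens past three quarters (60 mm) (value of joint shutter above 0.06 m).
It fails at once if the red-capped vial is moved more than 20 mm (distance of vial_red_mid from where it was at the start of the episode above 0.02 m).
It fails at once if the amber vial is moved more than 20 mm (distance of vial_amber_mid from where it was at the start of the episode above 0.02 m).
It fails at once if the red strip plate is moved more than 20 mm (distance of plate_red from where it was at the start of the episode above 0.02 m).
It also fails if it takes over 42 s, if anything falls off the work surface, if the arm or the gripper's body presses on something with over 40 N, if the wrist force passes 120 N, or if a joint passes its speed limit or range.

## Robot

A 6-joint arm with a two-finger parallel gripper is mounted at the origin on a cart in front of the work surface, level with it; the furniture and walls round the work are solid. World frame = base frame: x ahead of the robot, y to its left, z up, the work surface at z = 0. Lengths are in mm, angles in degrees, forces in N, time in s.
With the tool pointing down it reaches from about 350 to 850 mm from the base axis. Payload 8.1 kg.
Tool frame: the origin (TCP) lies midway between the tips of the shut fingers; the grasp point (between the pads) lies 19 mm behind it; z points along the fingers, y is the line along which they close (so a half turn about z gives the same grasp; the last joint's range is limited). The gripper opens to 85 mm and grips with 20 to 120 N. Pads are 22 mm wide; open, the fingers measure 114 mm over their backs; the gripper's body (76 mm by 85 mm) begins 54 mm behind the grasp point. The pads swing forward as they close: fully open they stand 13 mm farther back than shut.
Start: joints at [72.112, 7.471, 85.268, -0, 87.261, -4.893], TCP at [134.894, 584.644, 231.292] pointing down, gripper open.
Joint ranges: [-169.43, 169.43], [-51.17, 129.36], [1.28, 143.12], [-76.62, 256.62], [0, 156.53], [-152.29, 152.29]. Speed limits (degrees/s): [136.94, 136.94, 159.86, 180, 180, 180].

## Interface

Orientations are given as [roll, pitch, yaw] about the fixed x, y, z axes, in that order (R = Rz(yaw) Ry(pitch) Rx(roll)).
In Python, from bench import sense, snapshot, camera_params, hand_in, masks_of, pinpoint gives the robot as it stands.
- The arm moves only by the tool step_arm, never from a script. Its argument "targets" is a list of rows, each an object with "angular": the turn, a rotation vector about the tool's x, y, z scaled (see below), a list of three; "dp": the shift along the tool's x, y, z scaled (see below), a list of three; "fingers": the closure, from 0 (fully open) to 1 (shut). A call has exactly 8 rows; each row is the pose to reach, as a shift and turn from the pose commanded when the call began, along the tool's axes at that moment, turning the shorter way round; what a row does not reach only later rows make up. The controller multiplies each number of a shift by 0.2 m and each number of a turn by 180 degrees. A row lasts 1/8 s, in which the tool goes at most 62.5 mm and 10.7 degrees, less where a joint would pass 70% of its speed; a pose out of reach is approached as far as the arm can. A call with a number of a shift or a turn outside -1 to 1 is refused whole. A call with a gripper value outside its range is refused whole. The fingers move at their own pace and stop on an object; "newtons" is the grip in N (left out, the last holds). Time passes only in rows, so rows that repeat a pose let the fingers close, or fill a call up. It gives the time, the measured TCP pose, the force, the opening and the grip force at its end, in the units of the state.
- sense(): the state, without advancing time (a new reading comes with each control period).
- snapshot(name): name is "scene" or "top"; returns the picture (400x640x3 uint8, blue, green, red); there is no depth.
- camera_params(name): a dict with "vfov" (degrees; the focal length in pixels is half the picture's height over the tangent of half this angle, whatever the lens; pixels are square), "cx", "cy" (the principal point, pixels), "R" (3x3) and "t" (3): a world point X has camera coordinates R X + t. Camera axes: x right, y down, z forward; pixel columns grow to the right and rows downward; lengths in mm; the calibration is good to about 2 mm. A picture is of the moment at which its call begins. camera_params takes no time and is no camera call.
- hand_in(): hands the job in; it is judged then, once.
Trained networks look in the newest picture that a camera, given by its name, has taken for a name from the list of things; names that differ only in an ending like _2 or _b are one class to them, and where a whole thing is asked for, a point or a joint stands for the part that bears it (a point fixed in the world has none). Each returns a list of dicts, best first, with "conf" (0 to 1); they miss things now and then, are a little off and sometimes report something else, mostly with a low value. They report only what shows in the picture. A call takes as long as a camera call. They do not tell look-alikes from the thing itself.
- masks_of(camera, label): "pixels" (400x640 bool, what is visible of it) and "at" ([column, row] in pixels, amid what is visible of it).
- pinpoint(camera, label): "at" ([column, row] in pixels: a listed point, or the origin of a listed thing).
The state is a dict: "time": time; "joint_pos": joint angles; "qd": joint speeds; "joint_efforts": joint torques, N m; "tool_pos": TCP position; "tcp_rot": TCP orientation; "ft_force": force on the tool from outside, world axes, zero at the start; "wrist_torque": the same for the moment, N m; "finger_gap": finger opening in mm; "grip_force": force on a finger pad.
Only numpy, scipy, OpenCV 4.12 (cv2) and the standard library are available. Lean on these libraries where they do the work, as an engineer would, in place of code of your own. Each camera call takes 0.05 s, during which the arm holds its last target. There are 200 camera calls.

## Working session

There is one attempt and no reset: what is moved stays moved. The work goes in short steps, Python scripts to look and compute and a tool call to move; the robot and the scene stay as the last step left them, time stands still between calls to the robot, and variables do not carry over. Pictures are saved under pics/ and viewed, at most 10 in all, crops included, and the job is handed in when it is done.

Besides the shell and the picture viewer there is one more tool, called after "Call:" by a JSON object that holds its "fn" and its "kwargs", one argument or row to a line. step_arm: Moves the arm, as the interface text tells. Its arguments: {"type":"object","properties":{"targets":{"type":"array","items":{"type":"object","properties":{"angular":{"type":"array","items":{"type":"number","minimum":-1,"maximum":1}},"dp":{"type":"array","items":{"type":"number","minimum":-1,"maximum":1}},"fingers":{"type":"number"}}}},"newtons":{"type":"number"}},"required":["targets"]}

```bash
mkdir -p pics; cat > h.py <<'E'
import numpy as np, cv2
from bench import *
def ray(cam,px):
    p=camera_params(cam); f=200/np.tan(np.radians(p["vfov"])/2)
    R=np.array(p["R"]);t=np.array(p["t"])
    d=R.T@np.array([(px[0]-p["cx"])/f,(px[1]-p["cy"])/f,1]); return -R.T@t,d/np.linalg.norm(d)
def at_z(cam,px,z):
    c,d=ray(cam,px); return c+d*(z-c[2])/d[2]
def tri(a,b):
    c1,d1=ray(*a);c2,d2=ray(*b)
    s=np.linalg.lstsq(np.c_[d1,-d2],c2-c1,rcond=None)[0]
    p,q=c1+d1*s[0],c2+d2*s[1]; return (p+q)/2,np.linalg.norm(p-q)
def proj(cam,X):
    p=camera_params(cam); f=200/np.tan(np.radians(p["vfov"])/2)
    c=np.array(p["R"])@np.array(X)+np.array(p["t"]); return c[:2]/c[2]*f+[p["cx"],p["cy"]]
E
python3 - <<'E'
from h import *
np.set_printoptions(precision=1,suppress=True)
for c in ("scene","top"):
    im=snapshot(c); cv2.imwrite(f"pics/{c}0.png",im)
    print(c,ray(c,(320,200)))
    for n in ("light_box","shutter_tab","treadle_base","treadle_pad","vial_red_mid","vial_amber_mid","plate_red"):
        print(n,[(np.array(r["at"]),round(r["conf"],2)) for r in pinpoint(c,n)])
print(sense())
E
```

```text
scene (array([-191.5, -504.7,  719.7]), array([ 0.7,  0.4, -0.6]))
light_box [(array([235.8, 196.2]), 0.7)]
shutter_tab [(array([237.1, 176.9]), 0.93)]
treadle_base [(array([456. , 249.4]), 0.77), (array([371.9, 236.8]), 0.74)]
treadle_pad [(array([458.4, 239.9]), 0.86), (array([366.4, 229.9]), 0.67)]
vial_red_mid [(array([400.8, 205.1]), 0.49)]
vial_amber_mid [(array([268.3, 163. ]), 0.47), (array([369.9, 237.2]), 0.44)]
plate_red [(array([192.9, 230.4]), 0.74)]
top (array([ 437.4,  -50.7, 1173.7]), array([ 0.1,  0. , -1. ]))
light_box [(array([234.6, 202.5]), 0.84)]
shutter_tab [(array([240.6, 207.5]), 0.88), (array([368.1, 194.8]), 0.23)]
treadle_base [(array([367.3, 196.5]), 0.78), (array([432.8, 172.8]), 0.74)]
treadle_pad [(array([438.4, 176.9]), 0.94), (array([370.8, 201.1]), 0.61)]
vial_red_mid [(array([234.7, 199.2]), 0.67), (array([374.1, 150.1]), 0.57)]
vial_amber_mid [(array([235.9, 144.4]), 0.46)]
plate_red [(array([233.6, 257.9]), 0.92)]
{'time': 0.8, 'joint_pos': array([72.1,  7.5, 85.3, -0. , 87.3, -4.9]), 'qd': array([ 0. , -0.2,  0. ,  0. , -0. , -0. ]), 'joint_efforts': array([ -0. , -56.9, -50.1,  -0. ,   0. ,   0. ]), 'tool_pos': array([134.9, 584.7, 231.3]), 'tcp_rot': array([180.,   0., 167.]), 'ft_force': array([ 0.6, -0.4, -0.1]), 'wrist_torque': array([ 0. ,  0.1, -0. ]), 'grip_force': 0.0, 'finger_gap': 85.68888693018216}
```

```bash
python3 - <<'E'
from h import *
a=cv2.imread("pics/scene0.png")[120:290,130:530];b=cv2.imread("pics/top0.png")[110:300,170:480]
a=cv2.resize(a,(700,297),interpolation=cv2.INTER_CUBIC);b=cv2.resize(b,(489,300),interpolation=cv2.INTER_CUBIC)
o=np.zeros((600,700,3),np.uint8);o[:297]=a;o[300:,:489]=b
cv2.imwrite("pics/c1.png",o)
np.set_printoptions(precision=1,suppress=True)
P=dict(tab=((237.1,176.9),(240.6,207.5)),baseA=((371.9,236.8),(367.3,196.5)),baseB=((456,249.4),(432.8,172.8)),padA=((366.4,229.9),(370.8,201.1)),padB=((458.4,239.9),(438.4,176.9)),red=((400.8,205.1),(374.1,150.1)),amb=((268.3,163),(235.9,144.4)),plate=((192.9,230.4),(233.6,257.9)),box=((235.8,196.2),(234.6,202.5)))
for k,(s,t) in P.items(): print(k,*tri(("scene",s),("top",t)))
E
```

```text
tab [483.4 144.9  82.9] 1.9301995919554604
baseA [ 522.3 -177.3   13.7] 8.429530787055162
baseB [ 586.6 -347.8    5. ] 0.3883617312321901
padA [ 505.3 -177.8   47.3] 3.06229447743935
padB [ 571.1 -351.7   46.1] 0.2028866098791529
red [ 643.2 -191.8   23.3] 5.6209220238363615
amb [649.5 178.9  14.7] 9.403503441866176
plate [353.4 174.2   7.5] 1.1327460401402507
box [499.8 174.8   5.6] 2.491536178146735
```

View pics/c1.png

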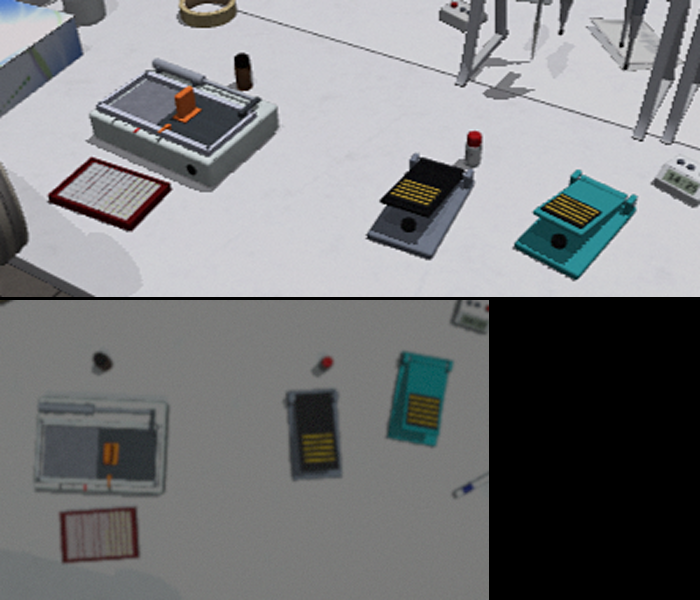

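The composite shows the grey treadle (scene ~(370,237), top ~(368,197)), its teal look-alike (scene (457,245), top (435,175)) – not wanted – and the light box with its orange tab (scene (237,177), top (240,207)). The grey one is meant. Next I need yaws and refined points.

```bash
python3 - <<'E'
from h import *
np.set_printoptions(precision=1,suppress=True)
for n,z in (("light_box",50),("treadle_base",10),("treadle",40)):
    for r in masks_of("top",n)[:2]:
        ys,xs=np.nonzero(r["pixels"]); 
        P=np.array([at_z("top",(x,y),z)[:2] for x,y in zip(xs,ys)],np.float32)
        print(n,r["at"],round(r["conf"],2),len(xs),cv2.minAreaRect(P),P.mean(0))
for k,c,px,z in (("tab","top",(240.6,207.5),74),("tab","scene",(237.1,176.9),74),("pad","top",(370.8,201.1),52),("pad","scene",(366.4,229.9),52),("base","top",(367.3,196.5),0),("base","scene",(371.9,236.8),0),("box","top",(234.6,202.5),0),("box","scene",(235.8,196.2),0)):
    print(k,c,at_z(c,px,z))
for c,f in (("top","pics/top0.png"),("scene","pics/scene0.png")):
    im=cv2.imread(f); h=cv2.cvtColor(im,cv2.COLOR_BGR2HSV)
    y=cv2.inRange(h,(20,110,60),(35,255,255)); o=cv2.inRange(h,(5,170,90),(17,255,255))
    n,l,s,ce=cv2.connectedComponentsWithStats(cv2.dilate(y,np.ones((3,3))))
    print(c,"yel",[(ce[i],s[i][:5],at_z(c,ce[i],52)) for i in range(1,n) if s[i][4]>60])
    n,l,s,ce=cv2.connectedComponentsWithStats(o)
    for i in range(1,n):
        if s[i][4]>15:
            ys,xs=np.nonzero(l==i);print(c,"or",ce[i],s[i],at_z(c,ce[i],74))
E
```

```text
Traceback (most recent call last):
  File "h.py", line 8, in at_z
    c,d=ray(cam,px); return c+d*(z-c[2])/d[2]
        ~~~^^^^^^^^
  File "h.py", line 4, in ray
    p=camera_params(cam); f=200/np.tan(np.radians(p["vfov"])/2)
ValueError: time passes only in moves, steps and waits
```

```bash
sed -i 's/^def ray/import functools\ncamera_params=functools.lru_cache(None)(camera_params)\ndef ray/' h.py; python3 - <<'E'
from h import *
np.set_printoptions(precision=1,suppress=True)
for n,z in (("light_box",50),("treadle_base",10),("treadle",40)):
    for r in masks_of("top",n)[:2]:
        ys,xs=np.nonzero(r["pixels"]); 
        P=np.array([at_z("top",(x,y),z)[:2] for x,y in zip(xs,ys)],np.float32)
        print(n,r["at"],round(r["conf"],2),len(xs),cv2.minAreaRect(P),P.mean(0))
for k,c,px,z in (("tab","top",(240.6,207.5),74),("tab","scene",(237.1,176.9),74),("pad","top",(370.8,201.1),52),("pad","scene",(366.4,229.9),52),("base","top",(367.3,196.5),0),("base","scene",(371.9,236.8),0),("box","top",(234.6,202.5),0),("box","scene",(235.8,196.2),0)):
    print(k,c,at_z(c,px,z))
for c,f in (("top","pics/top0.png"),("scene","pics/scene0.png")):
    im=cv2.imread(f); h=cv2.cvtColor(im,cv2.COLOR_BGR2HSV)
    y=cv2.inRange(h,(20,110,60),(35,255,255)); o=cv2.inRange(h,(5,170,90),(17,255,255))
    n,l,s,ce=cv2.connectedComponentsWithStats(cv2.dilate(y,np.ones((3,3))))
    print(c,"yel",[(ce[i],s[i][:5],at_z(c,ce[i],52)) for i in range(1,n) if s[i][4]>60])
    n,l,s,ce=cv2.connectedComponentsWithStats(o)
    for i in range(1,n):
        if s[i][4]>15:
            ys,xs=np.nonzero(l==i);print(c,"or",ce[i],s[i],at_z(c,ce[i],74))
E
```

```text
light_box [232.8, 202.4] 0.89 4910 ((500.3400573730469, 168.23779296875), (213.6008758544922, 152.53724670410156), 87.8879165649414) [499.4 168.6]
treadle_base [433.3, 170.5] 0.78 1881 ((588.2846069335938, -354.2073974609375), (90.318115234375, 152.43515014648438), 78.88467407226562) [ 588.5 -353.4]
treadle_base [230.6, 260.4] 0.59 1484 ((351.8155517578125, 177.62033081054688), (83.2686767578125, 125.29740905761719), 4.398445129394531) [352.  178.1]
treadle [371.2, 193.3] 0.72 1194 ((527.0560302734375, -177.05506896972656), (128.2350311279297, 64.56940460205078), 6.252103328704834) [ 526.2 -177.8]
treadle [437.7, 169.9] 0.69 1196 ((589.736328125, -353.4723205566406), (66.65449523925781, 127.12348175048828), 84.4946517944336) [ 589.1 -353.9]
tab top [483.2 147.3  74. ]
tab scene [493.4 153.2  74. ]
pad top [ 505.8 -178.6   52. ]
pad scene [ 499.5 -178.9   52. ]
base top [ 521.1 -175.1    0. ]
base scene [ 538.9 -174.3    0. ]
box top [499.3 176.9   0. ]
box scene [505.9 179.1   0. ]
top yel [(array([630.3, 154. ]), array([627, 147,   7,  14,  69], dtype=int32), array([ 637.4, -841.4, 
[... 197 characters left out ...]
0.4, -180.2,   52. ]))]
top or [408.1  25.2] [405  22   7   7  35] [ 956.6 -267.5   74. ]
top or [629.9 159.3] [625 136  13  43 163] [ 620.2 -824.3   74. ]
top or [237.5 206.4] [236 201   4  12  45] [485.8 155.2  74. ]
top or [242.7 206.8] [241 201   4  13  33] [485.  142.1  74. ]
scene yel [(array([367.2, 229.5]), array([352, 222,  31,  16, 325], dtype=int32), array([ 501.4, -179.7,   52. ])), (array([456.4, 239.4]), array([441, 230,  32,  20, 361], dtype=int32), array([ 563.6, -349. ,   52. ]))]
scene or [461.3  63.5] [458  62   8   4  26] [1389.8  -80.5   74. ]
scene or [235.6 174.6] [230 170  11  13  61] [498.9 162.   74. ]
scene or [237.2 185.5] [229 181  16   9  48] [467.  131.5  74. ]
```

Call:
{"fn": "step_arm", "kwargs": {
  "targets": [
    {"dp":[-0.2,-0.16,0],"angular":[0,0,-0.02],"fingers":1},
    {"dp":[-0.45,-0.36,0],"angular":[0,0,-0.06],"fingers":1},
    {"dp":[-0.7,-0.56,0],"angular":[0,0,-0.061],"fingers":1},
    {"dp":[-0.945,-0.755,0],"angular":[0,0,-0.061],"fingers":1},
    {"dp":[-0.945,-0.755,0],"angular":[0,0,-0.061],"fingers":1},
    {"dp":[-0.945,-0.755,0],"angular":[0,0,-0.061],"fingers":1},
    {"dp":[-0.945,-0.755,0],"angular":[0,0,-0.061],"fingers":1},
    {"dp":[-0.945,-0.755,0],"angular":[0,0,-0.061],"fingers":1}
  ],
  "newtons": 40
}}

```text
time: 2.0
tool_pos: [284.2, 395.9, 231.2]
tcp_rot: [-180.0, -0.0, 178.1]
ft_force: [-0.6, 0.3, -0.1]
finger_gap: -0.1
grip_force: 0.0
```

Call:
{"fn": "step_arm", "kwargs": {
  "targets": [
    {"dp":[-0.25,-0.27,0],"fingers":1},
    {"dp":[-0.46,-0.51,0],"fingers":1},
    {"dp":[-0.67,-0.75,0],"fingers":1},
    {"dp":[-0.85,-1,0],"fingers":1},
    {"dp":[-0.92,-1,0],"fingers":1},
    {"dp":[-0.92,-1,0],"fingers":1},
    {"dp":[-0.92,-1,0],"fingers":1},
    {"dp":[-0.92,-1,0],"fingers":1}
  ]
}}

```text
validation failed for argument at $.ta...
```

Call:
{"fn": "step_arm", "kwargs": {
  "targets": [
    {"dp":[0,-0.3,0],"fingers":1},
    {"dp":[0,-0.6,0],"fingers":1},
    {"dp":[-0.05,-0.9,0],"fingers":1},
    {"dp":[-0.08,-1,0],"fingers":1},
    {"dp":[-0.08,-1,0],"fingers":1},
    {"dp":[-0.08,-1,0],"fingers":1},
    {"dp":[-0.08,-1,0],"fingers":1},
    {"dp":[-0.08,-1,0],"fingers":1}
  ]
}}

```text
validation failed for argument at $.ta...
```

Call:
{"fn": "step_arm", "kwargs": {
  "targets": [
    {"dp":[-0.25,-0.27,0],"angular":[0,0,0],"fingers":1},
    {"dp":[-0.46,-0.51,0],"angular":[0,0,0],"fingers":1},
    {"dp":[-0.67,-0.75,0],"angular":[0,0,0],"fingers":1},
    {"dp":[-0.85,-1,0],"angular":[0,0,0],"fingers":1},
    {"dp":[-0.92,-1,0],"angular":[0,0,0],"fingers":1},
    {"dp":[-0.92,-1,0],"angular":[0,0,0],"fingers":1},
    {"dp":[-0.92,-1,0],"angular":[0,0,0],"fingers":1},
    {"dp":[-0.92,-1,0],"angular":[0,0,0],"fingers":1}
  ]
}}

```text
time: 3.0
tool_pos: [461.2, 189.8, 231.2]
tcp_rot: [180.0, -0.0, 178.1]
ft_force: [0.5, -0.3, 0.7]
finger_gap: -0.0
grip_force: 0.0
```

Call:
{"fn": "step_arm", "kwargs": {
  "targets": [
    {"dp":[0,-0.3,0],"angular":[0,0,0],"fingers":1},
    {"dp":[0,-0.6,0],"angular":[0,0,0],"fingers":1},
    {"dp":[-0.05,-0.9,0],"angular":[0,0,0],"fingers":1},
    {"dp":[-0.08,-1,0],"angular":[0,0,0],"fingers":1},
    {"dp":[-0.08,-1,0],"angular":[0,0,0],"fingers":1},
    {"dp":[-0.08,-1,0],"angular":[0,0,0],"fingers":1},
    {"dp":[-0.08,-1,0],"angular":[0,0,0],"fingers":1},
    {"dp":[-0.08,-1,0],"angular":[0,0,0],"fingers":1}
  ]
}}

```text
time: 4.0
tool_pos: [470.8, -10.8, 231.3]
tcp_rot: [180.0, 0.0, 178.1]
ft_force: [-0.1, 0.1, 0.7]
finger_gap: 0.5
grip_force: 0.0
```

Call:
{"fn": "step_arm", "kwargs": {
  "targets": [
    {"dp":[-0.06,-0.3,0],"angular":[0,0,0],"fingers":1},
    {"dp":[-0.12,-0.6,0.05],"angular":[0,0,0],"fingers":1},
    {"dp":[-0.178,-0.84,0.2],"angular":[0,0,0],"fingers":1},
    {"dp":[-0.178,-0.84,0.45],"angular":[0,0,0],"fingers":1},
    {"dp":[-0.178,-0.84,0.65],"angular":[0,0,0],"fingers":1},
    {"dp":[-0.178,-0.84,0.75],"angular":[0,0,0],"fingers":1},
    {"dp":[-0.178,-0.84,0.75],"angular":[0,0,0],"fingers":1},
    {"dp":[-0.178,-0.84,0.75],"angular":[0,0,0],"fingers":1}
  ]
}}

```text
time: 5.0
tool_pos: [501.4, -181.0, 82.5]
tcp_rot: [-180.0, 0.1, 178.0]
ft_force: [-0.0, 0.2, 0.1]
finger_gap: 0.0
grip_force: 0.0
```

```bash
python3 - <<'E'
from h import *
s=snapshot("scene");t=snapshot("top");p=sense()["tool_pos"];print(p,proj("scene",p),proj("top",p))
a=cv2.resize(s[190:270,320:440],(480,320),interpolation=cv2.INTER_CUBIC);b=cv2.resize(t[150:240,320:420],(300,270),interpolation=cv2.INTER_CUBIC)
o=np.zeros((320,790,3),np.uint8);o[:,:480]=a;o[:270,490:]=b;cv2.imwrite("pics/c2.png",o)
E
```

```text
[ 501.79532285 -181.25256591   83.06435683] [368.5229932  218.09498566] [373.3142418  202.01004864]
```

View pics/c2.png

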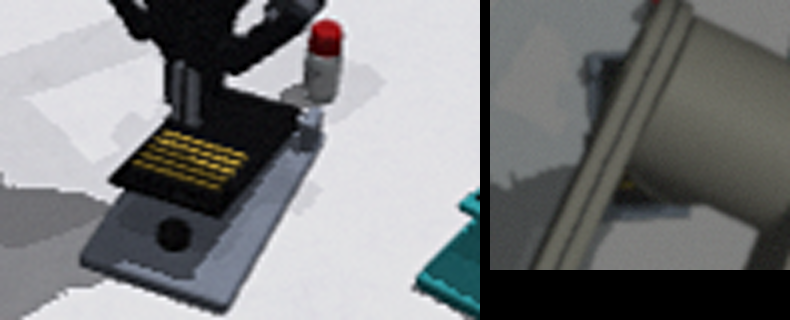

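The tips (crop (187,122) → full (367,220)) hover over the ribbed pad of the grey treadle; the red vial is clear. Press.

Call:
{"fn": "step_arm", "kwargs": {
  "targets": [
    {"dp":[0,0,0.1],"angular":[0,0,0],"fingers":1},
    {"dp":[0,0,0.17],"angular":[0,0,0],"fingers":1},
    {"dp":[0,0,0.22],"angular":[0,0,0],"fingers":1},
    {"dp":[0,0,0.25],"angular":[0,0,0],"fingers":1},
    {"dp":[0,0,0.265],"angular":[0,0,0],"fingers":1},
    {"dp":[0,0,0.27],"angular":[0,0,0],"fingers":1},
    {"dp":[0,0,0.27],"angular":[0,0,0],"fingers":1},
    {"dp":[0,0,0.27],"angular":[0,0,0],"fingers":1}
  ]
}}

```text
time: 6.1
tool_pos: [500.3, -181.2, 29.1]
tcp_rot: [-180.0, -0.1, 178.0]
ft_force: [-11.3, 2.1, 19.8]
finger_gap: -0.5
grip_force: 10.3
```

Call:
{"fn": "step_arm", "kwargs": {
  "targets": [
    {"dp":[0,0,0.006],"angular":[0,0,0],"fingers":1},
    {"dp":[0,0,0.006],"angular":[0,0,0],"fingers":1},
    {"dp":[0,0,-0.05],"angular":[0,0,0],"fingers":1},
    {"dp":[0,0,-0.15],"angular":[0,0,0],"fingers":1},
    {"dp":[0,0,-0.3],"angular":[0,0,0],"fingers":1},
    {"dp":[0,0,-0.5],"angular":[0,0,0],"fingers":1},
    {"dp":[0,0,-0.75],"angular":[0,0,0],"fingers":1},
    {"dp":[0,0,-0.85],"angular":[0,0,0],"fingers":1}
  ]
}}

```text
time: 7.1
tool_pos: [502.3, -181.6, 201.1]
tcp_rot: [-179.9, 0.3, 178.0]
ft_force: [-0.4, -0.6, 0.7]
finger_gap: 0.1
grip_force: 0.0
```

Call:
{"fn": "step_arm", "kwargs": {
  "targets": [
    {"dp":[0,0.2,0],"angular":[0,0,0],"fingers":0.5},
    {"dp":[0,0.5,0],"angular":[0,0,0],"fingers":0.5},
    {"dp":[0,0.8,0],"angular":[0,0,0],"fingers":0.5},
    {"dp":[0,1,0],"angular":[0,0,0],"fingers":0.5},
    {"dp":[0,1,0],"angular":[0,0,0],"fingers":0.5},
    {"dp":[0,1,0],"angular":[0,0,0],"fingers":0.5},
    {"dp":[0,1,0],"angular":[0,0,0],"fingers":0.5},
    {"dp":[0,1,0],"angular":[0,0,0],"fingers":0.5}
  ]
}}

```text
time: 8.1
tool_pos: [507.6, 17.9, 197.2]
tcp_rot: [-180.0, -0.0, 177.9]
ft_force: [-0.6, -0.1, -0.5]
finger_gap: 42.5
grip_force: 0.0
```

```bash
python3 - <<'E'
from h import *
np.set_printoptions(precision=1,suppress=True)
s=snapshot("scene");t=snapshot("top");print(sense()["tool_pos"],sense()["finger_gap"])
cv2.imwrite("pics/s2.png",s);cv2.imwrite("pics/t2.png",t)
# fit tab model: overlay hypothesis; box yaw -2
def corners(x,y,yaw=-2,zs=(57,92),hx=15,hy=5):
    a=np.radians(yaw);ux=np.array([np.cos(a),np.sin(a)]);uy=np.array([-np.sin(a),np.cos(a)])
    return [np.r_[np.array([x,y])+ux*i*hx+uy*j*hy,z] for z in zs for i,j in((-1,-1),(1,-1),(1,1),(-1,1))]
M={}
for c,im in(("scene",cv2.imread("pics/scene0.png")),("top",cv2.imread("pics/top0.png"))):
    h=cv2.cvtColor(im,cv2.COLOR_BGR2HSV); m=cv2.inRange(h,(3,120,50),(18,255,255))
    if c=="scene": m[:165]=0;m[195:]=0;m[:,:222]=0;m[:,255:]=0
    else: m[:195]=0;m[222:]=0;m[:,:228]=0;m[:,255:]=0
    M[c]=cv2.resize(m,None,fx=4,fy=4)>127
best=[]
for x in range(470,506,2):
  for y in range(130,170,2):
    v=0
    for c in M:
        k=np.zeros(M[c].shape,np.uint8)
        for C in(corners(x,y),corners(x,y,zs=(54,57),hy=11)):
            P=np.array([(proj(c,q)+.5)*4 for q in C],np.float32)
            cv2.fillConvexPoly(k,cv2.convexHull(P).astype(np.int32),1)
        k=k>0; v+=(k&M[c]).sum()/(k|M[c]).sum()
    best.append((v,x,y))
best.sort(reverse=True);print(best[:6])
_,x,y=best[0]
o=np.zeros((520,790,3),np.uint8)
a=cv2.imread("pics/scene0.png")[150:215,200:290]; o[:260,:360]=cv2.resize(a,(360,260),interpolation=cv2.INTER_CUBIC)
b=cv2.imread("pics/top0.png")[170:235,180:280]; o[260:,:400]=cv2.resize(b,(400,260),interpolation=cv2.INTER_CUBIC)
for c,off,d in(("scene",(200,150),0),("top",(180,170),260)):
    for q in corners(x,y): u=((proj(c,q)-off+.5)*4).astype(int)+[0,d]; cv2.circle(o,tuple(map(int,u)),2,(255,255,0),-1)
o[:260,410:770]=cv2.resize(s[195:260,325:415],(360,260))
cv2.imwrite("pics/c3.png",o)
E
```

```text
[507.6  18.2 197.3] 42.893738609718305
[(np.float64(1.6232582644671938), 486, 152), (np.float64(1.6154903712276818), 484, 152), (np.float64(1.54496320730779), 486, 154), (np.float64(1.5362249993446193), 488, 152), (np.float64(1.5145945932271778), 484, 154), (np.float64(1.4915802138050047), 482, 152)]
```

View pics/c3.png

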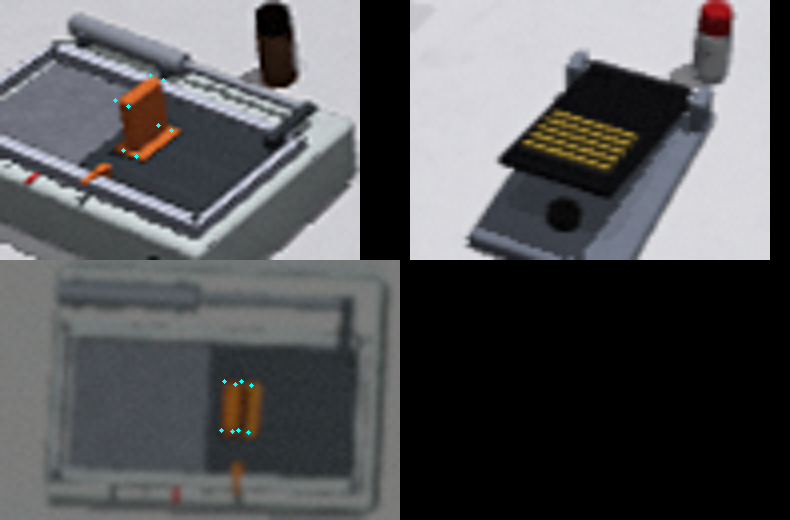

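The treadle is up again; the tab fit (cyan) sits at about (486,152), scene (237,177), consistent with both views within 3 mm, and the pointer is at the black shut mark.

Call:
{"fn": "step_arm", "kwargs": {
  "targets": [
    {"dp":[0.03,0.2,0],"angular":[0,0,0],"fingers":0.5},
    {"dp":[0.08,0.45,0],"angular":[0,0,0],"fingers":0.5},
    {"dp":[0.1325,0.665,0],"angular":[0,0,0],"fingers":0.5},
    {"dp":[0.1325,0.665,0.1],"angular":[0,0,0],"fingers":0.5},
    {"dp":[0.1325,0.665,0.25],"angular":[0,0,0],"fingers":0.5},
    {"dp":[0.1325,0.665,0.385],"angular":[0,0,0],"fingers":0.5},
    {"dp":[0.1325,0.665,0.385],"angular":[0,0,0],"fingers":0.5},
    {"dp":[0.1325,0.665,0.385],"angular":[0,0,0],"fingers":0.5}
  ]
}}

```text
time: 9.2
tool_pos: [486.5, 152.7, 121.4]
tcp_rot: [180.0, 0.1, 178.0]
ft_force: [0.5, -0.4, -0.3]
finger_gap: 43.0
grip_force: 0.0
```

```bash
python3 - <<'E'
from h import *
s=snapshot("scene");t=snapshot("top");p=sense()["tool_pos"];print(p,proj("scene",p),proj("top",p))
o=np.zeros((420,790,3),np.uint8)
o[:,:480]=cv2.resize(s[130:235,180:300],(480,420),interpolation=cv2.INTER_CUBIC);o[:300,490:]=cv2.resize(t[160:260,190:290],(300,300),interpolation=cv2.INTER_CUBIC)
cv2.imwrite("pics/c4.png",o)
E
```

```text
[486.99542553 152.87328459 122.04838633] [232.70877062 160.7847198 ] [234.68686748 204.96740939]
```

View pics/c4.png

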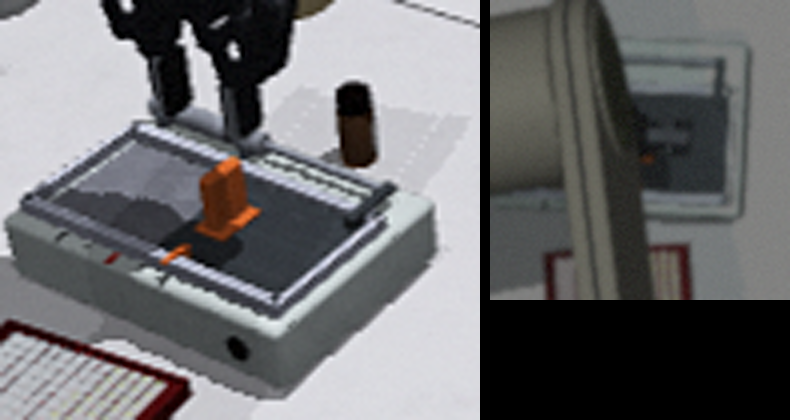

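Call:
{"fn": "step_arm", "kwargs": {
  "targets": [
    {"dp":[0,0,0.08],"angular":[0,0,0],"fingers":0.5},
    {"dp":[0,0,0.16],"angular":[0,0,0],"fingers":0.5},
    {"dp":[0,0,0.24],"angular":[0,0,0],"fingers":0.5},
    {"dp":[0,0,0.29],"angular":[0,0,0],"fingers":0.5},
    {"dp":[0,0,0.29],"angular":[0,0,0],"fingers":0.5},
    {"dp":[0,0,0.29],"angular":[0,0,0],"fingers":0.5},
    {"dp":[0,0,0.29],"angular":[0,0,0],"fingers":0.5},
    {"dp":[0,0,0.29],"angular":[0,0,0],"fingers":0.5}
  ],
  "newtons": 60
}}

```text
time: 10.3
tool_pos: [486.2, 152.9, 62.9]
tcp_rot: [180.0, 0.1, 178.0]
ft_force: [-0.1, -0.4, -0.3]
finger_gap: 42.6
grip_force: 0.0
```

Call:
{"fn": "step_arm", "kwargs": {
  "targets": [
    {"dp":[0,0,0],"angular":[0,0,0],"fingers":0.7},
    {"dp":[0,0,0],"angular":[0,0,0],"fingers":0.8},
    {"dp":[0,0,0],"angular":[0,0,0],"fingers":1},
    {"dp":[0,0,0],"angular":[0,0,0],"fingers":1},
    {"dp":[0,0,0],"angular":[0,0,0],"fingers":1},
    {"dp":[0,0,0],"angular":[0,0,0],"fingers":1},
    {"dp":[0,0,0],"angular":[0,0,0],"fingers":1},
    {"dp":[0,0,0],"angular":[0,0,0],"fingers":1}
  ]
}}

```text
time: 11.3
tool_pos: [485.8, 152.7, 62.5]
tcp_rot: [-180.0, -0.0, 178.0]
ft_force: [-2.3, -4.1, 4.9]
finger_gap: 9.2
grip_force: 59.0
```

Call:
{"fn": "step_arm", "kwargs": {
  "targets": [
    {"dp":[0,0.03,0],"angular":[0,0,0],"fingers":1},
    {"dp":[0,0.06,0],"angular":[0,0,0],"fingers":1},
    {"dp":[0,0.09,0],"angular":[0,0,0],"fingers":1},
    {"dp":[0,0.12,0],"angular":[0,0,0],"fingers":1},
    {"dp":[0,0.15,0],"angular":[0,0,0],"fingers":1},
    {"dp":[0,0.18,0],"angular":[0,0,0],"fingers":1},
    {"dp":[0,0.19,0],"angular":[0,0,0],"fingers":1},
    {"dp":[0,0.19,0],"angular":[0,0,0],"fingers":1}
  ]
}}

```text
time: 12.3
tool_pos: [486.8, 190.2, 62.4]
tcp_rot: [-179.9, -0.1, 178.0]
ft_force: [-4.6, -8.1, 8.5]
finger_gap: 9.4
grip_force: 59.5
```

```bash
python3 - <<'E'
from h import *
s=snapshot("scene");t=snapshot("top");S=sense();print(S["tool_pos"],S["ft_force"],S["finger_gap"])
cv2.imwrite("pics/s5.png",s)
o=np.zeros((600,800,3),np.uint8)
o[:300,:400]=cv2.resize(s[165:225,180:260],(400,300),interpolation=cv2.INTER_CUBIC)
o[:300,400:]=cv2.resize(cv2.imread("pics/scene0.png")[165:225,180:260],(400,300),interpolation=cv2.INTER_CUBIC)
o[300:,:400]=cv2.resize(t[195:255,190:270],(400,300),interpolation=cv2.INTER_CUBIC)
cv2.imwrite("pics/c5.png",o)
E
```

```text
[486.80346872 190.04136111  62.4495423 ] [-4.04529721 -7.62725311  7.37792288] 8.597283869177359
```

View pics/c5.png

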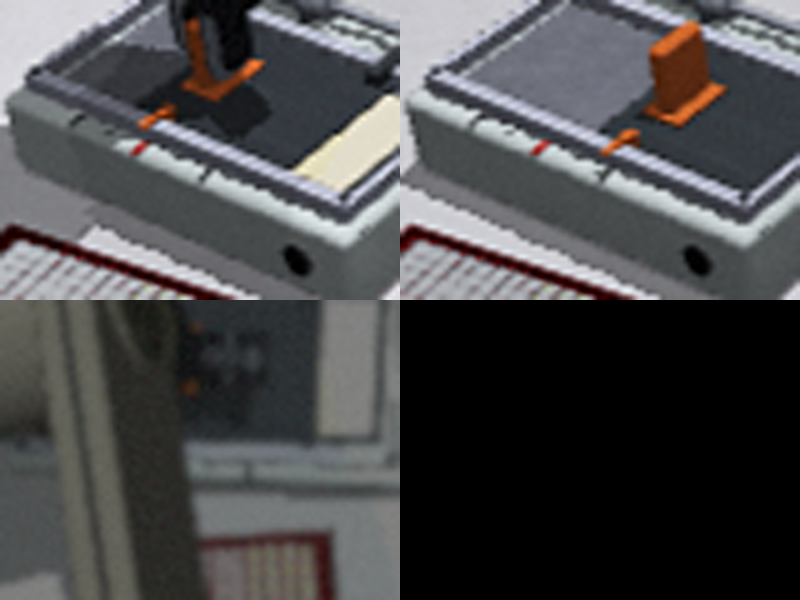

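The pointer tip (left crop (142,124)) is ~2 mm short of the red mark (140,145); the lamp is lit, the plate unmoved. Nudge +2 mm and hold.

Call:
{"fn": "step_arm", "kwargs": {
  "targets": [
    {"dp":[0,0.01,0],"angular":[0,0,0],"fingers":1},
    {"dp":[0,0.01,0],"angular":[0,0,0],"fingers":1},
    {"dp":[0,0.01,0],"angular":[0,0,0],"fingers":1},
    {"dp":[0,0.01,0],"angular":[0,0,0],"fingers":1},
    {"dp":[0,0.01,0],"angular":[0,0,0],"fingers":1},
    {"dp":[0,0.01,0],"angular":[0,0,0],"fingers":1},
    {"dp":[0,0.01,0],"angular":[0,0,0],"fingers":1},
    {"dp":[0,0.01,0],"angular":[0,0,0],"fingers":1}
  ]
}}

```text
time: 13.4
tool_pos: [486.9, 191.9, 62.5]
tcp_rot: [-179.9, -0.1, 178.0]
ft_force: [-5.8, -8.2, 8.3]
finger_gap: 8.9
grip_force: 59.5
```

```bash
python3 - <<'E'
from h import *
s=snapshot("scene");S=sense();print(S["tool_pos"],S["ft_force"],S["finger_gap"],S["grip_force"])
a=cv2.imread("pics/scene0.png")
o=cv2.resize(np.vstack([s[140:260,180:420],a[140:260,180:420]]),(600,600),interpolation=cv2.INTER_CUBIC)
cv2.imwrite("pics/c6.png",o)
E
```

```text
[486.90212242 191.94048555  62.47749516] [-5.11529159 -7.94182447  7.65960833] 9.187554390828144 59.51414465904236
```

View pics/c6.png

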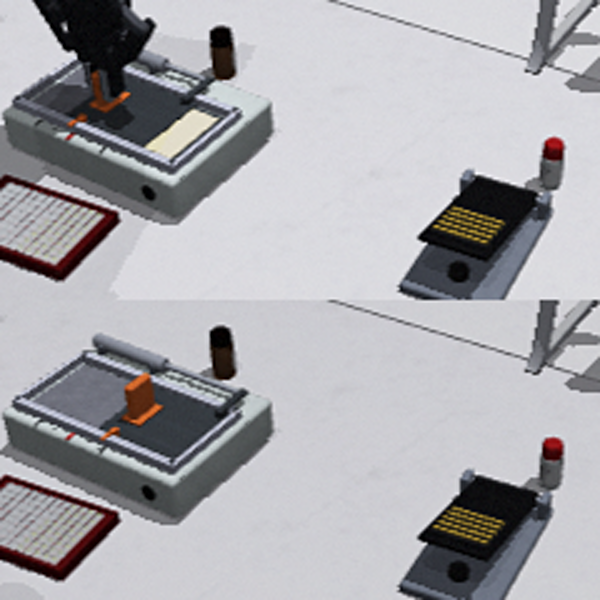

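Top half (now) against bottom half (start): the pointer is at the red mark (70,128), the treadle is up, and the vials and plate have not moved. Handing in.

```bash
python3 -c "
from bench import hand_in
print(hand_in())"
```

```text
the job is handed in; nothing more can be done
None
```

I handed the job in with the treadle pressed to its stop and back up, the lamp lit, and the shutter gripped steadily at the red half mark (about 40 mm by the camera); the vials and plate look unmoved, and the judge returned no verdict.

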